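Prop the sprung guard and set the heat dial

ROBOT

A 6-joint arm with a two-finger parallel gripper is mounted at the origin on the work surface; the furniture and walls round the work are solid. World frame = base frame: x ahead of the robot, y to its left, z up, the work surface at z = 0. Lengths are in m, angles in rad, forces in N, time in s.
With the tool pointing down it reaches from about 0.375 to 0.975 m from the base axis. Payload 3.8 kg.
Tool frame: the origin (TCP) lies where the fingers leave the gripper's body, on its centre line; the fingertips stand 73 mm ahead of it and the grasp point (between the pads) lies 54 mm ahead of it; z points along the fingers, y is the line along which they close (so a half turn about z gives the same grasp; the last joint's range is limited). The gripper opens to 85 mm and grips with 20 to 120 N. Pads are 22 mm wide; open, the fingers measure 114 mm over their backs; the gripper's body (76 mm by 85 mm) begins 54 mm behind the grasp point. The pads swing forward as they close: fully open they stand 13 mm farther back than shut.
Start: joints at [-1.376, 0.264, 1.604, -0, 1.274, -0.037], TCP at [0.155, -0.657, 0.304] pointing down, gripper open.
Joint ranges: [-2.63, 2.63], [-0.94, 2.18], [0.31, 2.57], [-1.31, 4.45], [0, 2.66], [-2.55, 2.55]. Speed limits (rad/s): [2.57, 2.57, 3.14, 3.14, 3.14, 3.14].

INTERFACE

Orientations are given as a rotation vector (axis times angle).
In Python, from workcell import read_state, viewer, bot gives the robot as it stands.
- The arm moves only by the tool jog_arm, never from a script. Its argument "increments" is a list that holds one entry, the list of rows, each a list of 7 numbers: the shift along the tool's x, y, z in units of 30 mm (1.0 is 30 mm), then the turn, a rotation vector about the tool's x, y, z in units of 6 degrees (1.0 is 6 degrees), then the opening, from -1 (shut) to 1 (fully open). A call has exactly 5 rows; each row shifts and turns the commanded pose from where the row before left it, along the tool's axes as they then stand; what a row does not reach is not made up. A row lasts 1/12 s, in which the tool goes at most 41.7 mm and 7.16 degrees, less where a joint would pass 70% of its speed; a pose out of reach is approached as far as the arm can. A call is refused whole if a number of a shift passes 1 or a number of a turn 1, either way. A call with a gripper value outside its range is refused whole. The fingers move at their own pace and stop on an object; "force" is the grip in N (left out, the last holds). Time passes only in rows, so rows that do not move let the fingers close, or fill a call up. It gives the time, the measured TCP pose, the force, the opening and the grip force at its end, in the units of the state.
- read_state(): the state, without advancing time (a new reading comes with each control period).
- viewer.read_camera(name): name is "side" or "top" or "wrist"; returns (picture, depth): 420x560x3 uint8, blue, green, red; 420x560 float32, m along the optical axis (not along the pixel's ray), 0 where there is no reading.
- viewer.camera_params(name): a dict with "fx", "fy", "cx", "cy" (pixels), "R" (3x3) and "t" (3): a world point X has camera coordinates R X + t; the wrist camera has in their place "hand_eye" (4x4, takes a point from camera to tool coordinates, whose origin is the TCP and whose axes are the flange's). Camera axes: x right, y down, z forward; pixel columns grow to the right and rows downward; lengths in m; the calibration is good to about 2 mm. A picture is of the moment at which its call begins: read the wrist's pose just before it. camera_params takes no time and is no camera call.
- bot.finish_job(): hands the job in; it is judged then, once.
The state is a dict: "time": time; "q": joint angles; "joint_vel": joint speeds; "joint_torque": joint torques, N m; "tool_pos": TCP position; "tcp_rot": TCP orientation; "wrist_force": force on the tool from outside, world axes, zero at the start; "torque": the same for the moment, N m; "width": opening from 0.0 (shut) to 1.0 (fully open); "grip_force": force on a finger pad.
Only numpy, scipy, OpenCV 4.12 (cv2) and the standard library are available. Lean on these libraries where they do the work, as an engineer would, in place of code of your own. Each camera call takes 0.05 s, during which the arm holds its last target. There are 200 camera calls.

TASK

Set the heat dial of the hot-wire cutter's bench unit to the red mark, ready for test cuts. Its tinted guard is sprung shut: lift the guard with the end of the pine strip, and prop it fully open by laying the strip flat on the deck to the right of the dial, jammed lengthwise between the raised aluminium bar at the front of the deck and the inside of the guard; then turn the dial until its white line points at the red mark. The guard is thin, so never press on it with more than about 15 N or let it snap shut; leave it propped open, and leave the jars, the dropper bottle and the notebook where they are.

Things in the scene. Friction and masses are not known exactly. Their poses are not given: they have to be found in the camera images.
- heat_unit: fixed grey bench unit, 200 (x) x 170 (y) x 55 mm high; origin on the bench, under a point 105 mm behind its front face, half-way across; x from its front (robot side) to its back, y to its left. In its frame (mm) the flat deck is at z 55, back edge at x 95. A 5 mm high meter: x -68 to -22, y 12 to 68. On it sits the guard frame (heel bar, rails, hinge), screwed down through slots: up to 6 mm to front or back of nominal, not measured.
- guard (a joint): angle of the orange-tinted guard, rad: 0 shut, grows as its front edge lifts up and back, to a firm rubber stop near 1.77. Its hinge axis, along the unit's y, is nominally at unit x 105, z 41 mm. A spring and its weight shut it: about 1.5 N up at the lip starts it; on the end of a strip lying on the deck it pushes with about 5 N. Propped, it stands near 1.65.
- dial (a joint): angle of the dial about its upright axis, rad: 0 when its white line points along the unit's +x, grows clockwise seen from above; the red mark is at 0.50; stops at -1.25 and 1.25; starts between -0.85 and -0.3; turning takes about 0.05 N m, and it stays where it is left.
- dial_grip (a point): point on the axis of the black dial (unit x 58, y 30), 20 mm above the deck. The dial has a round foot of 43 mm diameter, 8 mm high, and on it a bar grip 12 mm wide, 41 mm long along the white line, from 8 to 30 mm above the deck.
- lip_nominal (a point): point fixed to the unit where the middle of the shut guard's lip nominally is (unit x 25, z 79, 24 mm above the deck). The guard, 132 mm wide, is an upside-down tray; in mm from its hinge axis, shut: flat top with inner face 50 above, front edge 80 forward; skirts hang 12 down at the front (lip) and sides, open below; a rear wall runs to the hinge.
- red_mark (a point): red tick on the dial's scale, on the deck, 30 mm from the dial's axis
- stick_seat (a point): nominal home of the strip's middle, fixed to the unit (unit x 36.5, y -42, z 60): strip flat on the deck, its heel against the rear face of the raised heel bar (nominal unit x -84; 7 mm high, 13 wide) and its front end on the guard's inside, past the deck's back edge. The true home is up to 6 mm to front or back, with the frame; with the guard at its stop the room is about 2 mm longer than the strip.
- strip_mid (a point): middle of the loose pine strip (half-way along and half-way up), 241 mm long (its y axis), 11 mm wide (x), 10 mm high (z), about 20 g; it lies flat on the bench to the right of the unit. Its two ends are alike. It rubs hard on the guard: pushed or dropped back under load its front end rides up or it tips in the grip, so ease its heel against the bar before letting go.
- dropper: small brown dropper bottle with black cap, 33 mm wide, 102 mm tall; origin under its centre; a bystander
- filler_jar: glass jar of yellow pigment with dark lid, 70 mm wide, 86 mm tall; origin under its centre; a bystander
- jar: empty clear glass jar, 71 mm wide, 99 mm tall; origin under its centre; a bystander
- book: spiral-bound notebook with a red pencil on it, 148x109x13 mm; origin under its centre; a bystander

How it is judged:
By the outcome, as a careful person would: the job done as asked, in the order asked, and still so for the second after the job is handed in, with the robot touching nothing.
It also fails if it takes over 69 s, if anything falls off the work surface, if the arm or the gripper's body presses on something with over 40 N, if the wrist force passes 120 N, or if a joint passes its speed limit or range.

## Working session

There is one attempt and no reset: what is moved stays moved. The work goes in short steps, Python scripts to look and compute and a tool call to move; the robot and the scene stay as the last step left them, time stands still between calls to the robot, and variables do not carry over. Pictures are saved under pics/ and viewed, at most 10 in all, crops included, and the job is handed in when it is done.

Besides the shell and the picture viewer there is one more tool, called after ">>>" in YAML: its name, and indented under it one key for each argument. jog_arm: Moves the arm, as the interface text tells. Its arguments: {"type":"object","properties":{"increments":{"type":"array","items":{"type":"array","items":{"type":"array","items":{"type":"number"}}}},"force":{"type":"number"}},"required":["increments"]}

```bash
mkdir -p pics; ls
python3 - <<'E'
from workcell import read_state, viewer, bot
import cv2,numpy as np
print(read_state())
for n in("top","side"):
    p,d=viewer.read_camera(n); cv2.imwrite(f"pics/{n}0.png",p); np.save(f"{n}0.npy",d); print(n,viewer.camera_params(n))
print(viewer.camera_params("wrist"))
E
```

```text
pics
{'time': 0.0, 'q': array([-1.37592235e+00,  2.64765644e-01,  1.60537516e+00,  2.45113996e-05,
        1.27371531e+00, -3.68644591e-02]), 'joint_vel': array([ 0.00114672,  0.00011713, -0.00055985, -0.00027376, -0.00074554,
       -0.00088954]), 'joint_torque': array([-7.14300004e-04, -5.15111732e+01, -3.67309964e+01,  5.58386796e-05,
        1.28647467e-02,  3.46294462e-05]), 'tool_pos': array([ 0.154944  , -0.65638755,  0.30255281]), 'tcp_rot': array([-3.11828543e+00, -3.62927598e-01,  2.43740028e-04]), 'wrist_force': array([0.58572707, 0.32442744, 0.06546047]), 'torque': array([ 0.03860593,  0.00443626, -0.01647936]), 'grip_force': 0.0, 'width': 0.999554465280956}
top {'fx': 442.8879591313024, 'fy': 442.8879591313024, 'cx': 276.38961774586585, 'cy': 203.89266978115987, 'R': array([[-3.53076664e-04, -9.99952833e-01,  9.70606609e-03],
       [-9.99169163e-01, -4.27909003e-05, -4.07551518e-02],
       [ 4.07536449e-02, -9.71239162e-03, -9.99122020e-01]]), 't': array([0.05098131, 0.55545634, 0.93742718])}
side {'fx': 478.478331835912, 'fy': 478.478331835912, 'cx': 285.916077418535, 'cy': 214.0639480615595, 'R': array([[ 0.99953546, -0.02256499,  0.02048608],
       [ 0.00973118, -0.40070099, -0.9161572 ],
       [ 0.02888187,  0.91593097, -0.40029527]]), 't': array([-0.57308671,  0.09362513,  0.95541718])}
{'fx': 317.4843352003058, 'fy': 317.4843352003058, 'cx': 278.404104633947, 'cy': 208.4774117832175, 'hand_eye': array([[-9.88695737e-05, -9.53956888e-01, -2.99943739e-01,
         7.68828526e-02],
       [ 9.99999971e-01, -2.80259678e-05, -2.40491787e-04,
        -7.74019403e-04],
       [ 2.21012583e-04, -2.99943754e-01,  9.53956863e-01,
        -7.10749914e-02],
       [ 0.00000000e+00,  0.00000000e+00,  0.00000000e+00,
         1.00000000e+00]])}
```

View pics/top0.png

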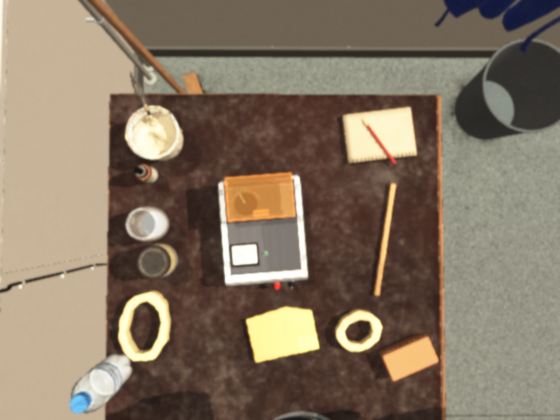

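View pics/side0.png

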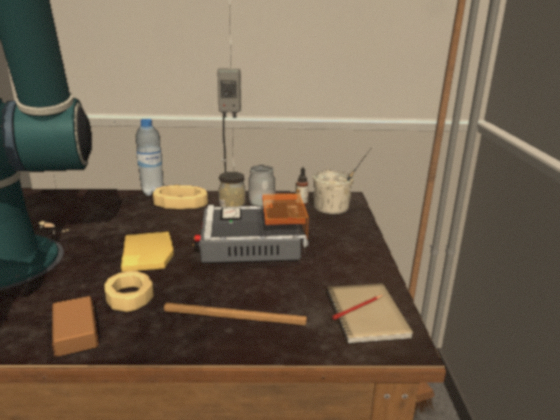

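The top view shows the unit around (263,230) with its guard at the back (rows 173–220). The strip runs from (392,184) to (377,294), and the notebook is at (380,135). The bottles are left of the unit. The side view agrees.

```bash
cat > h.py <<'E'
from workcell import read_state, viewer, bot
import cv2,numpy as np
from scipy.spatial.transform import Rotation as Ro
def ray(n,uv,z,st=None):
    c=viewer.camera_params(n); uv=np.atleast_2d(uv).astype(float)
    d=np.c_[(uv[:,0]-c['cx'])/c['fx'],(uv[:,1]-c['cy'])/c['fy'],np.ones(len(uv))]
    if n=='wrist':
        H=c['hand_eye'];T=Ro.from_rotvec(st['tcp_rot']).as_matrix()
        o=T@H[:3,3]+st['tool_pos'];D=d@(T@H[:3,:3]).T
    else: o=-c['R'].T@c['t'];D=d@c['R']
    return o+D*((z-o[2])/D[:,2])[:,None]
def proj(n,X,st=None):
    c=viewer.camera_params(n);X=np.atleast_2d(X)
    if n=='wrist':
        H=c['hand_eye'];T=Ro.from_rotvec(st['tcp_rot']).as_matrix()
        Y=((X-st['tool_pos'])@T-H[:3,3])@H[:3,:3]
    else: Y=X@c['R'].T+c['t']
    return np.c_[c['fx']*Y[:,0]/Y[:,2]+c['cx'],c['fy']*Y[:,1]/Y[:,2]+c['cy']]
def rect(m):
    cs,_=cv2.findContours(m,cv2.RETR_EXTERNAL,cv2.CHAIN_APPROX_NONE)
    return max(cs,key=cv2.contourArea)[:,0,:]
E
python3 - <<'E'
from h import *
p=cv2.imread('pics/top0.png');hsv=cv2.cvtColor(p,cv2.COLOR_BGR2HSV)
# strip
m=cv2.inRange(hsv,(8,90,110),(25,255,255));m[:,:365]=0;m[:,410:]=0;m[:175]=0;m[305:]=0
c=rect(m);W=ray('top',c,0.010)[:,:2]
r=cv2.minAreaRect((W*1000).astype(np.float32));print('strip',r); 
mu=W.mean(0);u=np.linalg.svd(W-mu)[2][0];s=(W-mu)@u;print(u,mu+u*s.min(),mu+u*s.max(),np.ptp(s))
# unit: bright non-table
m=cv2.inRange(hsv,(0,0,150),(180,70,255));m2=np.zeros_like(m);m2[170:290,212:312]=m[170:290,212:312]
c=rect(m2);W=ray('top',c,0.055)[:,:2];r=cv2.minAreaRect((W*1000).astype(np.float32));print('unit',r,cv2.boxPoints(r))
m=cv2.inRange(hsv,(5,120,80),(20,255,255));m[:,:215]=0;m[:,305:]=0;m[:165]=0;m[225:]=0
c=rect(m);W=ray('top',c,0.091)[:,:2];r=cv2.minAreaRect((W*1000).astype(np.float32));print('guard',r,cv2.boxPoints(r))
cv2.imwrite('pics/c1.png',cv2.resize(p[165:295,210:315],None,fx=5,fy=4.5,interpolation=cv2.INTER_CUBIC))
E
```

```text
strip ((481.12164306640625, -181.65464782714844), (16.40857696533203, 247.40341186523438), 80.82733154296875)
[-0.98739906  0.15825013] [ 0.60326941 -0.20117555] [ 0.35898828 -0.16202469] 0.24739858641781076
unit ((501.33685302734375, 79.7901611328125), (213.1476287841797, 169.3415069580078), 4.299762725830078) [[388.71484  156.23227 ]
 [401.41113  -12.632609]
 [613.95886    3.348053]
 [601.2626   172.21294 ]]
guard ((567.689208984375, 85.08303833007812), (93.1563491821289, 135.2642822265625), 4.459157466888428) [[515.9937   148.88908 ]
 [526.5103    14.034237]
 [619.3847    21.276993]
 [608.8681   156.13184 ]]
```

View pics/c1.png

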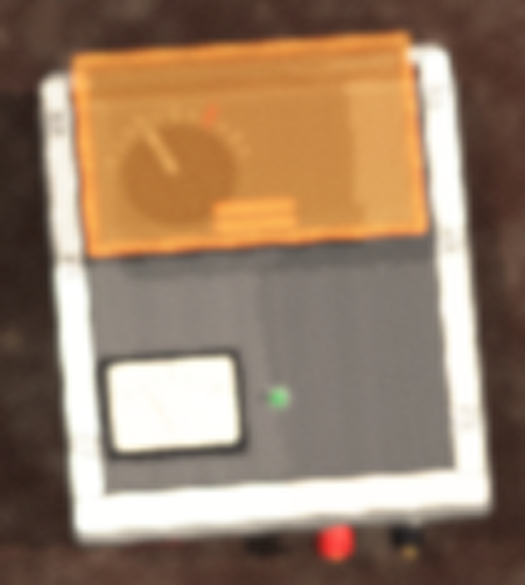

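The crop shows the unit yawed about 4.3° to the left. The white line points forward-left (dial at about (180,170) in the crop), and the red mark is at (210,112). The heel bar is the white band at the bottom, and the deck to the right of the dial is clear.

```bash
cat >> h.py <<'E'
def go(x,y,z,yaw_deg,st=None):
    "tool-down: print turn units about tool z, then shift units after that turn"
    st=st or read_state();M=Ro.from_rotvec(st['tcp_rot']).as_matrix()
    cur=np.degrees(np.arctan2(M[1,0],M[0,0]));a=np.radians(yaw_deg)
    T=np.c_[[np.cos(a),np.sin(a),0],[np.sin(a),-np.cos(a),0],[0,0,-1]]
    d=(np.array([x,y,z])-st['tool_pos'])@T/0.03
    tilt=Ro.from_matrix(M.T@T).as_rotvec(degrees=True)/6
    print('rot units (tool)',tilt.round(3),'yaw now',cur.round(2),'shift units',d.round(3))
E
python3 - <<'E'
from h import *
go(.526,-.189,.18,-9.1)
p=cv2.imread('pics/top0.png');hsv=cv2.cvtColor(p,cv2.COLOR_BGR2HSV)
m=cv2.inRange(hsv,(0,0,150),(180,60,255));m2=np.zeros_like(m);m2[238:268,225:262]=m[238:268,225:262]
n,l,s,c=cv2.connectedComponentsWithStats(m2);print(s,c)
cc=rect((l==1+np.argmax(s[1:,4])).astype(np.uint8));W=ray('top',cc,.06)[:,:2]*1000;print(cv2.minAreaRect(W.astype(np.float32)))
# heel rear edge / outer front edge: column profiles
g=p.min(2)
for col in(270,280,290): print(col,g[258:290,col])
E
```

```text
rot units (tool) [-1.90e-02  3.00e-03  3.73e+00] yaw now 13.28 shift units [  9.748 -17.342   4.089]
[[     0      0    560    420 234542]
 [   225    238      6     30    143]
 [   231    244     27     22    515]] [[279.60961363 209.37517801]
 [226.92307692 253.25874126]
 [244.17864078 254.1961165 ]]
((451.69232177734375, 116.48313903808594), (40.464447021484375, 52.001800537109375), 4.706507682800293)
270 [116 115 117 117 117 117 115 115 116 115 114 116 120 153 214 245 252 252
 253 251 243 213 170 139 100  66  49  43  42  42  44  44]
280 [115 114 113 115 114 114 115 112 113 113 113 116 131 187 238 251 252 252
 252 250 234 190 145 103  67  51  48  49  47  47  44  42]
290 [114 114 113 112 112 112 114 114 114 115 114 122 175 236 250 252 252 252
 249 231 182 145 116  80  50  35  31  33  40  51  53  51]
```

>>> jog_arm:
  increments:
    - [[0, 0, 0, 0, 0, 0.95, -0.3], [0, 0, 0, 0, 0, 0.95, -0.3], [0, 0, 0, 0, 0, 0.95, -0.3], [0, 0, 0, 0, 0, 0.88, -0.3], [0.5, -0.95, 0.2, 0, 0, 0, -0.3]]
  force: 60

```text
time: 0.52
tool_pos: [0.1719, -0.6345, 0.2984]
tcp_rot: [3.126, -0.26, -0.001]
wrist_force: [1.3, -0.2, 0.5]
width: 0.354
grip_force: 0.0
```

>>> jog_arm:
  increments:
    - [[0.54, -0.95, 0.2, 0, 0, 0, -0.3], [0.54, -0.95, 0.2, 0, 0, 0, -0.3], [0.54, -0.95, 0.2, 0, 0, 0, -0.3], [0.54, -0.95, 0.2, 0, 0, 0, -0.3], [0.54, -0.95, 0.2, 0, 0, 0, -0.3]]

```text
time: 0.93
tool_pos: [0.2774, -0.5017, 0.267]
tcp_rot: [-3.131, 0.25, 0.001]
wrist_force: [0.4, -0.2, -0.5]
width: 0.347
grip_force: 0.0
```

>>> jog_arm:
  increments:
    - [[0.54, -0.95, 0.2, 0, 0, 0, -0.3], [0.54, -0.95, 0.2, 0, 0, 0, -0.3], [0.54, -0.95, 0.2, 0, 0, 0, -0.3], [0.54, -0.95, 0.2, 0, 0, 0, -0.3], [0.54, -0.95, 0.2, 0, 0, 0, -0.3]]

```text
time: 1.35
tool_pos: [0.3799, -0.3738, 0.2372]
tcp_rot: [-3.131, 0.249, 0.001]
wrist_force: [1.0, -0.4, -0.0]
width: 0.35
grip_force: 0.0
```

>>> jog_arm:
  increments:
    - [[0.54, -0.95, 0.2, 0, 0, 0, -0.3], [0.54, -0.95, 0.2, 0, 0, 0, -0.3], [0.54, -0.95, 0.2, 0, 0, 0, -0.3], [0.54, -0.95, 0.2, 0, 0, 0, -0.3], [0.54, -0.95, 0.2, 0, 0, 0, -0.3]]

```text
time: 1.77
tool_pos: [0.4824, -0.2459, 0.2073]
tcp_rot: [-3.131, 0.249, 0.001]
wrist_force: [1.3, -0.1, -0.4]
width: 0.352
grip_force: 0.0
```

>>> jog_arm:
  increments:
    - [[0.54, -0.95, 0.1, 0, 0, 0, -0.3], [0.5, -0.34, 0.1, 0, 0, 0, -0.3], [0, 0, 0, 0, 0, 0, -0.3], [0, 0, 0, 0, 0, 0, -0.3], [0, 0, 0, 0, 0, 0, -0.3]]

```text
time: 2.18
tool_pos: [0.5182, -0.2144, 0.2015]
tcp_rot: [3.132, -0.249, -0.002]
wrist_force: [0.7, -0.8, 0.3]
width: 0.348
grip_force: 0.0
```

Run:
```python
from h import *
st=read_state();p,d=viewer.read_camera('wrist');cv2.imwrite('pics/w1.png',p)
hsv=cv2.cvtColor(p,cv2.COLOR_BGR2HSV)
m=cv2.inRange(hsv,(8,90,90),(25,255,255));m=cv2.morphologyEx(m,cv2.MORPH_OPEN,np.ones((3,3)))
c=rect(m);W=ray('wrist',c,0.010,st)[:,:2]
print(cv2.minAreaRect((W*1000).astype(np.float32)),W.min(0),W.max(0),c.min(0),c.max(0))
go(.526,-.189,.0765,-9.1)
```

```text
((583.2271728515625, -114.30387878417969), (96.73895263671875, 115.58636474609375), 18.070411682128906) [ 0.53302971 -0.1808407 ] [ 0.64600911 -0.06558836] [87 53] [230 210]
rot units (tool) [ 0.001  0.009 -0.006] yaw now -9.14 shift units [ 0.126 -0.888  4.173]
```

View pics/w1.png

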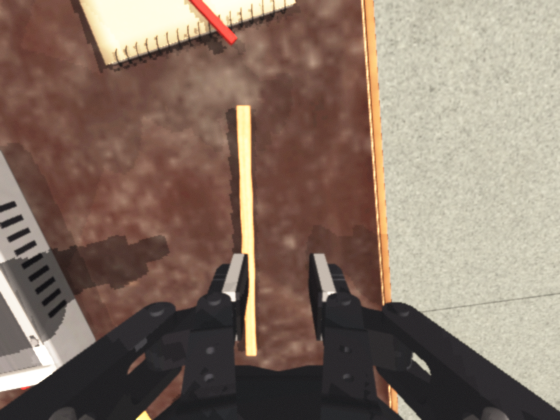

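The strip runs from (244,106), its far end, to (251,355). The fingers stand right of it, so a shift to the left is needed.

Run:
```python
from h import *
st=read_state();p=cv2.imread('pics/w1.png').astype(int)
pts=[]
for r in range(112,235,6):
    row=p[r,225:270];k=np.where(row.sum(1)>420)[0]
    if len(k)>4: pts.append((225+(k[0]+k[-1])/2,r))
W=ray('wrist',np.array(pts),.010,st)[:,:2];mu=W.mean(0);u=np.linalg.svd(W-mu)[2][0];u*=np.sign(u[0])
E=ray('wrist',[[244,106],[251,355]],.010,st);print(len(pts),E,np.linalg.norm(E[0]-E[1]),np.degrees(np.arctan2(u[1],u[0])),np.abs((W-mu)@[-u[1],u[0]]).max())
a=mu+u*((E[0,:2]-mu)@u-.075);yaw=np.degrees(np.arctan2(u[1],u[0]));print(a)
go(a[0],a[1],.0765,yaw)
```

```text
21 [[ 0.59987391 -0.19961766  0.01      ]
 [ 0.3623903  -0.16064572  0.01      ]] 0.24066008484251497 -9.044447479542773 0.00042009046380022264
[ 0.5259587 -0.1868709]
rot units (tool) [ 0.001  0.009 -0.015] yaw now -9.14 shift units [ 0.114 -0.958  4.173]
```

>>> jog_arm:
  increments:
    - [[0.06, -0.5, 0.2, 0, 0, 0, -0.3], [0.05, -0.46, 0.5, 0, 0, 0, -0.3], [0, 0, 0.8, 0, 0, 0, -0.3], [0, 0, 0.8, 0, 0, 0, -0.3], [0, 0, 0.8, 0, 0, 0, -0.3]]

```text
time: 2.65
tool_pos: [0.5262, -0.1873, 0.1087]
tcp_rot: [3.131, -0.251, 0.002]
wrist_force: [0.7, 0.6, 0.1]
width: 0.351
grip_force: 0.0
```

>>> jog_arm:
  increments:
    - [[0, 0, 0.7, 0, 0, 0, -0.3], [0, 0, 0.4, 0, 0, 0, -0.3], [0, 0, 0, 0, 0, 0, -0.3], [0, 0, 0, 0, 0, 0, -0.3], [0, 0, 0, 0, 0, 0, -0.3]]

```text
time: 3.07
tool_pos: [0.5271, -0.1871, 0.0769]
tcp_rot: [3.131, -0.251, 0.002]
wrist_force: [-0.1, -0.0, -0.4]
width: 0.351
grip_force: 0.0
```

>>> jog_arm:
  increments:
    - [[0, 0, 0.05, 0, 0, 0, -0.5], [0, 0, 0, 0, 0, 0, -1], [0, 0, 0, 0, 0, 0, -1], [0, 0, 0, 0, 0, 0, -1], [0, 0, 0, 0, 0, 0, -1]]
  force: 100

```text
time: 3.48
tool_pos: [0.5274, -0.1866, 0.0757]
tcp_rot: [3.131, -0.249, 0.003]
wrist_force: [-1.7, -0.4, 6.1]
width: 0.082
grip_force: 98.9
```

>>> jog_arm:
  increments:
    - [[0, 0, 0, 0, 0, 0, -1], [0, 0, 0, 0, 0, 0, -1], [0, 0, 0, 0, 0, 0, -1], [0, 0, 0, 0, 0, 0, -1], [0, 0, 0, 0, 0, 0, -1]]

```text
time: 3.9
tool_pos: [0.5274, -0.1866, 0.0757]
tcp_rot: [3.131, -0.249, 0.003]
wrist_force: [-1.5, -0.2, 6.8]
width: 0.083
grip_force: 98.9
```

```bash
cat >> h.py <<'E'
O=np.array([.4996,.0800]);YAW=4.4
def U(x,y):
    a=np.radians(YAW);return O+np.array([x*np.cos(a)-y*np.sin(a),x*np.sin(a)+y*np.cos(a)])/1000
def inU(w):
    a=np.radians(YAW);d=(np.asarray(w)[...,:2]-O)*1000;return d@np.array([[np.cos(a),-np.sin(a)],[np.sin(a),np.cos(a)]])
def gou(x,y,z,yaw=YAW): w=U(x,y);go(w[0],w[1],z/1000,yaw)
E
python3 - <<'E'
from h import *
p=cv2.imread('pics/top0.png').min(2).astype(int)
for col in range(266,300,5):
    r=np.arange(258,276);v=p[258:276,col];k=np.where(v>180)[0][0];e=r[k-1]+(180-v[k-1])/(v[k]-v[k-1])
    print(col,round(e,2),inU(ray('top',[col,e],.062))[0].round(1))
gou(-76,-42,200)
E
```

```text
266 271.83 [-83.5  -1.2]
271 271.31 [-83.2 -11.4]
276 271.11 [-83.6 -21.4]
281 270.69 [-83.6 -31.5]
286 270.08 [-83.1 -41.7]
291 270.02 [-83.8 -51.7]
296 269.31 [-83.1 -61.9]
rot units (tool) [ 0.008 -0.015 -2.248] yaw now -9.09 shift units [-2.774 -7.533 -4.143]
```

>>> jog_arm:
  increments:
    - [[0, 0, -0.6, 0, 0, 0, -1], [0, 0, -0.9, 0, 0, 0, -1], [0, 0, -0.9, 0, 0, 0, -1], [0, 0, -0.9, 0, 0, 0, -1], [0, 0, -0.8, 0, 0, 0, -1]]

```text
time: 4.32
tool_pos: [0.5268, -0.1862, 0.1991]
tcp_rot: [3.132, -0.249, 0.001]
wrist_force: [0.1, -0.4, -0.5]
width: 0.082
grip_force: 98.3
```

>>> jog_arm:
  increments:
    - [[0, 0, 0, 0, 0, -0.75, -1], [0, 0, 0, 0, 0, -0.75, -1], [0, 0, 0, 0, 0, -0.75, -1], [0, 0, 0, 0, 0, 0, -1], [0, 0, 0, 0, 0, 0, -1]]

```text
time: 4.73
tool_pos: [0.5265, -0.1861, 0.1974]
tcp_rot: [-3.139, -0.117, 0.0]
wrist_force: [0.9, -0.3, 0.4]
width: 0.084
grip_force: 98.3
```

Run:
```python
from h import *
print(read_state()['tool_pos'],read_state()['width'])
gou(-76,-42,200)
```

```text
[ 0.5265441  -0.18614339  0.19737205] 0.08420059008767289
rot units (tool) [-0.     0.    -0.019] yaw now 4.29 shift units [-2.748 -7.514 -0.088]
```

>>> jog_arm:
  increments:
    - [[-0.34, -0.94, 0, 0, 0, 0, -1], [-0.34, -0.94, 0, 0, 0, 0, -1], [-0.34, -0.94, 0, 0, 0, 0, -1], [-0.34, -0.94, 0, 0, 0, 0, -1], [-0.34, -0.94, 0, 0, 0, 0, -1]]

```text
time: 5.15
tool_pos: [0.4641, -0.0485, 0.1971]
tcp_rot: [-3.139, -0.116, 0.001]
wrist_force: [0.1, 0.9, 0.3]
width: 0.081
grip_force: 98.3
```

>>> jog_arm:
  increments:
    - [[-0.34, -0.94, 0, 0, 0, 0, -1], [-0.34, -0.94, 0, 0, 0, 0, -1], [-0.34, -0.94, 0, 0, 0, 0, -1], [0, 0, 0, 0, 0, 0, -1], [0, 0, 0, 0, 0, 0, -1]]

```text
time: 5.57
tool_pos: [0.4273, 0.0335, 0.1972]
tcp_rot: [3.139, 0.123, -0.0]
wrist_force: [0.6, 0.3, -0.3]
width: 0.084
grip_force: 98.4
```

Run:
```python
from h import *
gou(-76,-42,141)
st=read_state();p,d=viewer.read_camera('wrist');cv2.imwrite('pics/w2.png',p);np.save('w2st.npy',np.r_[st['tool_pos'],st['tcp_rot']])
```

```text
rot units (tool) [0.001 0.001 0.015] yaw now 4.49 shift units [-0.012  0.038  1.874]
```

View pics/w2.png

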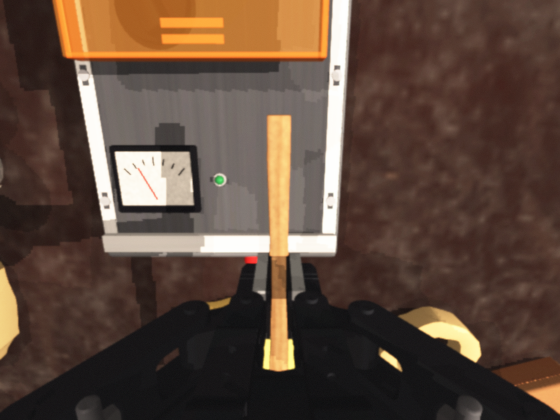

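The guard's lip edge is at row 57 and the strip tip at (279,115). The bar's rear edge is at row 234 and the meter spans (111–200, 146–212). The strip runs straight along the unit, clear of the rails.

Run:
```python
from h import *
v=np.load('w2st.npy');st={'tool_pos':v[:3],'tcp_rot':v[3:]};zt=v[2]-.0757+.010
f=lambda uv,z:print(uv,z,inU(ray('wrist',uv,z,st)).round(1).tolist())
f([[70,58],[325,58]],.079);f([[70,58],[325,58]],.092)
f([[279,115]],zt);f([[267,234],[310,234],[230,234]],.062)
f([[111,146],[200,146],[200,212],[112,212]],.060)
f([[103,251],[337,251]],.062)
print(zt,inU(v[:3]))
```

```text
[[70, 58], [325, 58]] 0.079 [[27.2, 73.5], [27.4, -65.2]]
[[70, 58], [325, 58]] 0.092 [[25.4, 65.7], [25.6, -63.5]]
[[279, 115]] 0.13151307473520765 [[-1.4, -40.2]]
[[267, 234], [310, 234], [230, 234]] 0.062 [[-82.5, -32.1], [-82.4, -62.1], [-82.5, -6.2]]
[[111, 146], [200, 146], [200, 212], [112, 212]] 0.06 [[-22.1, 68.5], [-22.1, 10.8], [-67.0, 14.1], [-67.1, 74.8]]
[[103, 251], [337, 251]] 0.062 [[-95.7, 84.7], [-95.4, -81.7]]
0.13151307473520765 [-75.65371402 -40.84620285]
```

>>> jog_arm:
  increments:
    - [[0, 0, 0.6, 0, 0, 0, -1], [0, 0, 0.7, 0, 0, 0, -1], [0, 0, 0.57, 0, 0, 0, -1], [0, 0, 0, 0, 0, 0, -1], [0, 0, 0, 0, 0, 0, -1]]

```text
time: 6.03
tool_pos: [0.4278, 0.0315, 0.1407]
tcp_rot: [3.139, 0.117, -0.004]
wrist_force: [-0.3, 0.3, -0.2]
width: 0.085
grip_force: 98.4
```

>>> jog_arm:
  increments:
    - [[0.3, 0, 0, 0, 0, 0, -1], [0.4, 0, 0, 0, 0, 0, -1], [0.4, 0, 0, 0, 0, 0, -1], [0.2, 0, 0, 0, 0, 0, -1], [0, 0, 0, 0, 0, 0, -1]]

```text
time: 6.45
tool_pos: [0.4698, 0.0355, 0.1425]
tcp_rot: [3.139, 0.121, 0.005]
wrist_force: [-0.3, 0.0, 0.2]
width: 0.081
grip_force: 98.4
```

Run:
```python
from h import *
st=read_state();p,d=viewer.read_camera('wrist');q,d=viewer.read_camera('side')
gou(-36,-42,141); print(inU(st['tool_pos']),st['tool_pos'][2],st['wrist_force'],st['torque'])
cv2.imwrite('pics/w3.png',np.hstack([cv2.resize(p[0:320,80:460],(400,337)),cv2.resize(q[165:275,180:320],(400,337))]))
```

```text
rot units (tool) [-0.     0.001  0.002] yaw now 4.41 shift units [-0.016  0.002  0.016]
[-33.08643635 -42.10244592] 0.14246235087861608 [-0.27102876  0.0090402   0.17578131] [-0.0171446  -0.03882373  0.02139018]
```

View pics/w3.png

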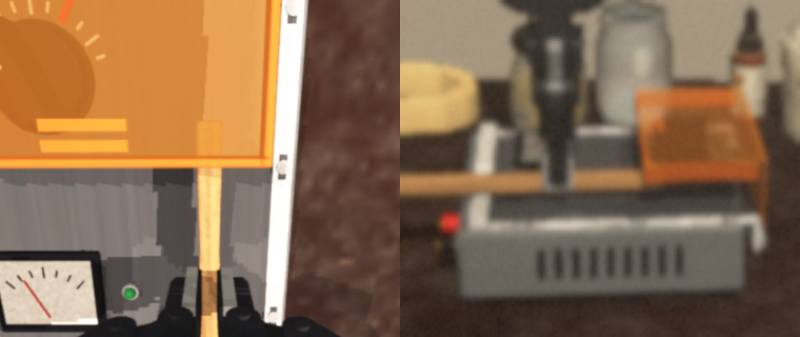

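>>> jog_arm:
  increments:
    - [[0.1, 0, -0.27, 0, 0, 0, -1], [0.1, 0, -0.27, 0, 0, 0, -1], [0.3, 0, -0.33, 0, 0, 0, -1], [0.3, 0, -0.33, 0, 0, 0, -1], [0, 0, 0, 0, 0, 0, -1]]

```text
time: 6.97
tool_pos: [0.4935, 0.0375, 0.18]
tcp_rot: [-3.139, -0.121, -0.009]
wrist_force: [1.6, 0.1, -4.5]
width: 0.084
grip_force: 98.2
```

>>> jog_arm:
  increments:
    - [[0.25, 0, -0.15, 0, 0, 0, -1], [0.25, 0, -0.15, 0, 0, 0, -1], [0.25, 0, -0.09, 0, 0, 0, -1], [0.25, 0, -0.08, 0, 0, 0, -1], [0, 0, 0, 0, 0, 0, -1]]

```text
time: 7.38
tool_pos: [0.5223, 0.0397, 0.1919]
tcp_rot: [-3.139, -0.121, -0.002]
wrist_force: [0.0, 0.5, -3.4]
width: 0.08
grip_force: 98.4
```

Run:
```python
from h import *
st=read_state();p,d=viewer.read_camera('wrist');q,d=viewer.read_camera('side')
a=inU(st['tool_pos']);print(a,st['tool_pos'][2]*1000,'tip X,Z',a[0]+74-106,st['tool_pos'][2]*1000-106.7,st['wrist_force'],st['torque'])
cv2.imwrite('pics/w4.png',np.hstack([cv2.resize(p[0:320,80:460],(400,337)),cv2.resize(q[135:275,180:346],(400,337))]))
```

```text
[ 19.59062728 -41.92920387] 191.94968548154006 tip X,Z -12.409372716765773 85.24968548154006 [ 0.00766963  0.50553878 -3.44393905] [0.08196831 0.24215716 0.06438011]
```

View pics/w4.png

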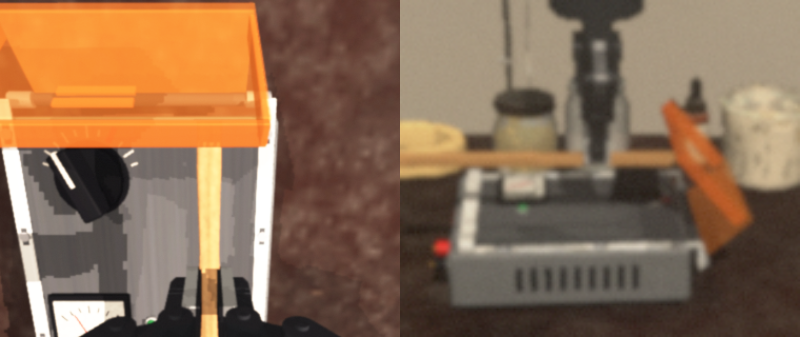

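Guard is roughly half to 60° open, with the tip inside; the dial is visible beneath at (90,183) in the left half. I'll continue along the arc.

>>> jog_arm:
  increments:
    - [[0.35, 0, 0.03, 0, 0, 0, -1], [0.38, 0, 0.02, 0, 0, 0, -1], [0.24, 0, 0.05, 0, 0, 0, -1], [0.24, 0, 0.05, 0, 0, 0, -1], [0, 0, 0, 0, 0, 0, -1]]

```text
time: 7.9
tool_pos: [0.5583, 0.0424, 0.1865]
tcp_rot: [-3.139, -0.121, -0.0]
wrist_force: [-1.9, -0.1, -1.0]
width: 0.081
grip_force: 98.6
```

>>> jog_arm:
  increments:
    - [[0.23, 0, 0.09, 0, 0, 0, -1], [0.23, 0, 0.09, 0, 0, 0, -1], [0.2, 0, 0.14, 0, 0, 0, -1], [0, 0, 0, 0, 0, 0, -1], [0, 0, 0, 0, 0, 0, -1]]

```text
time: 8.32
tool_pos: [0.5771, 0.0438, 0.1771]
tcp_rot: [-3.139, -0.121, -0.0]
wrist_force: [-1.6, 1.1, -0.5]
width: 0.083
grip_force: 98.7
```

Run:
```python
from h import *
st=read_state()
a=inU(st['tool_pos']);print(a,st['tool_pos'][2]*1000,'tip X,Z',a[0]+74-106,st['tool_pos'][2]*1000-106.7,st['wrist_force'],st['torque'])
gou(50,-42,180)
```

```text
[ 74.50043508 -41.99527519] 177.08061242361552 tip X,Z 42.500435077142754 70.38061242361552 [-1.56977879  1.07204118 -0.50039625] [0.05665932 0.20437485 0.03341017]
rot units (tool) [-0.    -0.001  0.   ] yaw now 4.4 shift units [-0.817  0.    -0.097]
```

>>> jog_arm:
  increments:
    - [[0.24, 0, 0.12, 0, 0, 0, -1], [0.22, 0, 0.12, 0, 0, 0, -1], [0, 0, 0, 0, 0, 0, -1], [0, 0, 0, 0, 0, 0, -1], [0, 0, 0, 0, 0, 0, -1]]

```text
time: 8.73
tool_pos: [0.5897, 0.0449, 0.1694]
tcp_rot: [3.139, 0.121, -0.003]
wrist_force: [-3.9, -0.3, -2.7]
width: 0.079
grip_force: 98.7
```

>>> jog_arm:
  increments:
    - [[-0.02, 0, 0.2, 0, 0, 0, -1], [-0.02, 0, 0.2, 0, 0, 0, -1], [-0.03, 0, 0.2, 0, 0, 0, -1], [0, 0, 0, 0, 0, 0, -1], [0, 0, 0, 0, 0, 0, -1]]

```text
time: 9.15
tool_pos: [0.5878, 0.0447, 0.1515]
tcp_rot: [3.139, 0.121, -0.002]
wrist_force: [-3.5, -0.7, -0.1]
width: 0.083
grip_force: 98.9
```

Run:
```python
from h import *
st=read_state()
a=inU(st['tool_pos']);print(a,st['tool_pos'][2]*1000,'tip X,Zbot',a[0]+74-106,st['tool_pos'][2]*1000-116.7,st['wrist_force'],st['torque'])
t,d=viewer.read_camera('top');q,d=viewer.read_camera('side');st=read_state();p,d=viewer.read_camera('wrist')
cv2.imwrite('pics/w5w.png',p);cv2.imwrite('pics/w5t.png',t)
cv2.imwrite('pics/w5.png',np.vstack([np.hstack([cv2.resize(p[0:340,80:480],(400,300)),cv2.resize(q[135:275,190:357],(400,300))]),cv2.resize(t[225:295,210:397],(800,300),interpolation=cv2.INTER_CUBIC)]))
```

```text
[ 85.22539091 -41.97538552] 151.5460038347469 tip X,Zbot 53.22539091489111 34.846003834746895 [-3.4938841  -0.66440421 -0.11839635] [ 0.04413196  0.53058484 -0.01308473]
```

View pics/w5.png

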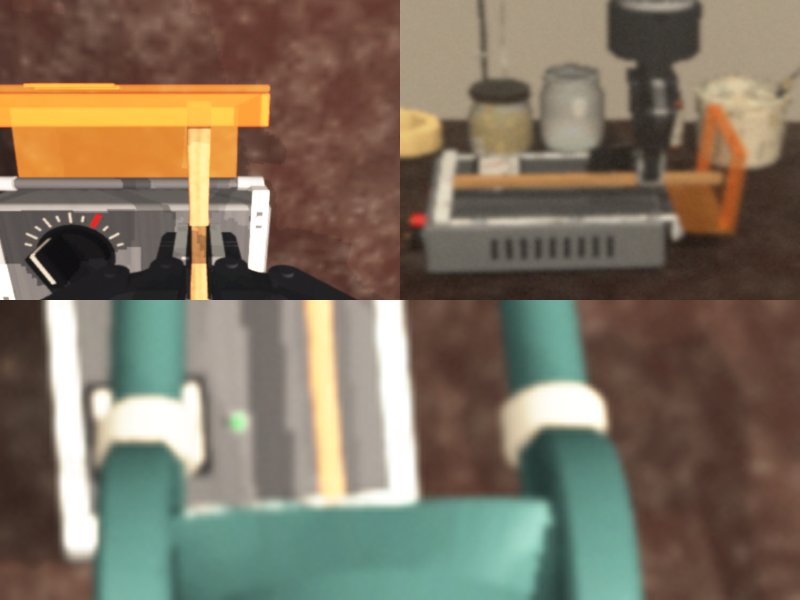

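The guard stands near upright (side view: panel at (725,150)), with the tip on its inside. In the side view the heel (455,182) is just behind the bar, and the arm hides the bar from the top camera.

>>> jog_arm:
  increments:
    - [[0.02, 0, 0.15, 0, 0, 0, -1], [0.01, 0, 0.15, 0, 0, 0, -1], [0.01, 0, 0.13, 0, 0, 0, -1], [0, 0, 0, 0, 0, 0, -1], [0, 0, 0, 0, 0, 0, -1]]

```text
time: 9.72
tool_pos: [0.5894, 0.0449, 0.1388]
tcp_rot: [-3.139, -0.121, 0.001]
wrist_force: [-2.3, 0.6, 1.3]
width: 0.086
grip_force: 99.1
```

Run:
```python
from h import *
st=read_state()
a=inU(st['tool_pos']);print(a,st['tool_pos'][2]*1000,'tip X,Zbot',a[0]+74-106,st['tool_pos'][2]*1000-116.7,st['wrist_force'],st['torque'])
q,d=viewer.read_camera('side');cv2.imwrite('pics/s6.png',q)
# heel (strip top-right corner) and bar rear edge predicted in side image
w=lambda x,y,z:np.r_[U(x,y),z/1000]
h=a[0]+74-241; zs=st['tool_pos'][2]*1000-65.7
for n,P in dict(heel=w(h,-47.5,zs),heelbot=w(h,-47.5,zs-10),tip=w(h+241,-47.5,zs),bar=w(-83,-60,62),bar0=w(-83,-42,62)).items(): print(n,proj('side',P).round(1))
cv2.imwrite('pics/s6c.png',cv2.resize(q[185:225,195:315],(800,267),interpolation=cv2.INTER_CUBIC))
```

```text
[ 86.80950345 -41.92087808] 138.7851742251415 tip X,Zbot 54.80950344628411 22.0851742251415 [-2.33339167  0.59215716  1.33232655] [ 0.03667749  0.45477494 -0.03190957]
heel [[211.8 224.1]]
heelbot [[212.  228.6]]
tip [[329.9 221.4]]
bar [[210.4 231.8]]
bar0 [[210.8 227.9]]
```

View pics/s6c.png

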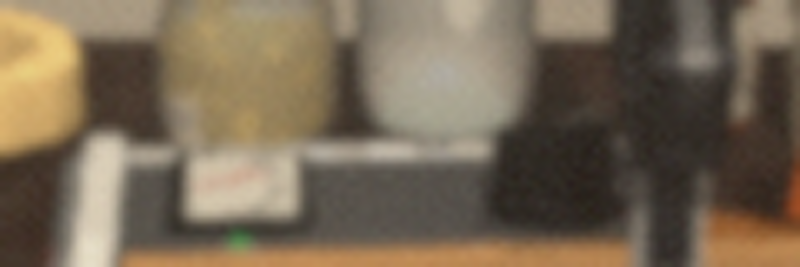

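The crop cut low, so I'll read the heel and bar edges numerically.

Run:
```python
from h import *
q=cv2.imread('pics/s6.png').astype(int)
for r in range(214,238): print(r,' '.join(f"{b:3d}/{rr-b:3d}" for b,rr in q[r,204:220][:,[0,2]]))
```

```text
214  80/ 19 101/ 18 125/ 21 158/ 29 179/ 33 184/ 34 184/ 34 172/ 35 148/ 28 112/ 21  86/ 14  74/ 15  73/ 12  73/ 14  74/ 13  70/ 12
215  79/ 16 104/ 18 129/ 23 159/ 30 179/ 34 181/ 36 182/ 34 172/ 33 147/ 27 104/ 19  78/ 15  74/ 13  77/ 11  77/ 11  77/ 13  68/ 13
216  89/ 13 109/ 17 138/ 22 166/ 28 179/ 35 180/ 35 180/ 35 172/ 32 140/ 26 104/ 19  80/ 17  74/ 15  73/ 15  76/ 13  72/ 14  64/ 14
217  90/ 15 118/ 18 146/ 24 171/ 30 180/ 33 181/ 36 180/ 34 171/ 31 139/ 26 103/ 17  81/ 12  75/ 13  74/ 13  75/ 15  73/ 13  64/ 13
218  95/ 13 119/ 17 152/ 28 177/ 30 180/ 35 182/ 34 179/ 34 168/ 31 140/ 25  99/ 18  78/ 13  77/ 13  75/ 13  77/ 14  73/ 12  63/ 10
219  96/ 17 120/ 19 157/ 28 179/ 31 186/ 33 183/ 35 181/ 34 169/ 30 141/ 24 102/ 18  80/ 13  74/ 15  74/ 14  77/ 12  72/ 12  65/  9
220  96/ 15 122/ 21 161/ 27 186/ 33 191/ 31 191/ 31 183/ 35 173/ 29 139/ 23  97/ 16  79/ 14  76/ 13  75/ 13  74/ 15  74/ 13  70/ 12
221  98/ 18 126/ 22 167/ 28 190/ 33 197/ 31 192/ 33 189/ 32 167/ 32 132/ 26  92/ 20  75/ 20  76/ 23  72/ 23  75/ 21  74/ 23  75/ 21
222 104/ 18 136/ 23 169/ 32 193/ 31 200/ 30 
[... 1367 characters left out ...]
  69/ 11  68/  9  70/ 13  67/ 10  72/ 11
233 164/ 25 186/ 32 196/ 31 195/ 31 193/ 32 187/ 33 159/ 29 115/ 22  87/ 16  73/ 12  72/ 12  72/ 12  75/ 13  77/  8  77/ 11  74/ 11
234 163/ 29 189/ 32 198/ 30 200/ 28 195/ 32 184/ 34 156/ 30 111/ 20  83/ 16  79/ 11  76/ 11  79/ 11  81/ 11  79/ 12  79/ 11  81/  9
235 164/ 28 192/ 29 199/ 29 202/ 27 199/ 28 184/ 34 154/ 25 109/ 19  89/ 14  83/ 14  85/ 11  84/ 12  87/ 13  85/ 13  83/ 15  86/ 10
236 166/ 23 190/ 30 201/ 26 202/ 25 198/ 26 187/ 28 161/ 22 125/ 20 108/ 19 108/ 20 109/ 19 108/ 20 109/ 19 105/ 21 106/ 19 103/ 18
237 160/ 22 182/ 27 189/ 29 189/ 29 191/ 26 183/ 27 163/ 27 150/ 24 148/ 27 149/ 30 150/ 28 150/ 28 149/ 28 149/ 28 146/ 28 135/ 24
```

Heel is about 2.5–3.5 mm behind the bar's face. I'll lower it while easing about 1.5 mm to the front.

>>> jog_arm:
  increments:
    - [[-0.02, 0, 0.08, 0, 0, 0, -1], [-0.02, 0, 0.08, 0, 0, 0, -1], [-0.01, 0, 0.06, 0, 0, 0, -1], [0, 0, 0, 0, 0, 0, -1], [0, 0, 0, 0, 0, 0, -1]]

```text
time: 10.18
tool_pos: [0.5878, 0.0446, 0.1324]
tcp_rot: [3.139, 0.121, -0.001]
wrist_force: [-2.2, -0.4, 1.7]
width: 0.082
grip_force: 99.1
```

```bash
cat > s.py <<'E'
from h import *
st=read_state()
a=inU(st['tool_pos']);print(a,st['tool_pos'][2]*1000,'tip X,Zbot',a[0]+74-106,st['tool_pos'][2]*1000-116.7,st['wrist_force'],st['torque'])
q,d=viewer.read_camera('side');cv2.imwrite('pics/sx.png',q);q=q.astype(int);D=q[...,2]-q[...,0]
h=a[0]+74-241; zs=st['tool_pos'][2]*1000-65.7
w=lambda x,y,z:np.r_[U(x,y),z/1000]
print('pred heel',proj('side',w(h,-47.5,zs-5)),'bar0',proj('side',w(-83,-48,62)),'tip',proj('side',w(h+241,-47.5,zs)))
for r in range(222,236,1): print(r,' '.join(f"{b:3d}/{x:3d}" for b,x in zip(q[r,208:217,0],D[r,208:217])))
for c in (216,225,235,245,255,265,275,285): # strip top/bottom rows -> tilt
    k=np.where(D[205:245,c]>60)[0]; print(c,205+k[0],205+k[-1]) if len(k) else 0
E
python3 s.py
```

```text
[ 85.22951492 -42.0168602 ] 132.35912247326814 tip X,Zbot 53.22951492369228 15.659122473268141 [-2.23829151 -0.36754265  1.74835023] [-0.00513672  0.39713126  0.06319012]
pred heel [[211.25486768 229.24079106]] bar0 [[210.62208308 229.20927217]] tip [[328.95932528 224.23558664]]
222 200/ 29 197/ 30 188/ 32 163/ 29 124/ 23  90/ 17  79/ 12  77/ 12  77/ 11
223 196/ 30 195/ 32 187/ 32 159/ 28 117/ 22  90/ 15  78/ 13  78/ 15  80/ 10
224 194/ 33 197/ 30 184/ 32 155/ 27 111/ 24  84/ 18  79/ 17  80/ 17  81/ 18
225 197/ 31 193/ 34 183/ 33 151/ 29 108/ 28  88/ 37  82/ 39  79/ 42  78/ 43
226 193/ 32 195/ 31 180/ 36 149/ 36 108/ 47  86/ 67  85/ 74  80/ 76  84/ 77
227 197/ 31 193/ 33 181/ 35 149/ 38 107/ 65  90/ 92  87/101  85/103  87/102
228 194/ 32 193/ 30 180/ 34 147/ 40 107/ 67  90/ 98  88/107  88/111  90/108
229 194/ 32 192/ 32 180/ 33 145/ 38 104/ 64  87/ 94  85/104  83/106  82/104
230 194/ 32 192/ 31 171/ 34 137/ 38 101/ 63  81/ 91  78/ 99  80/100  79/ 99
231 195/ 32 188/ 33 165/ 33 128/ 35  94/ 57  80/ 82  77/ 88  73/ 90  72/ 84
232 194/ 32 188/ 33 164/ 30 122/ 30  89/ 43  75/ 59  78/ 63  73/ 61  70/ 58
233 193/ 33 185/ 34 158/ 29 116/ 25  84/ 25  75/ 28  73/ 31  75/ 31  76/ 26
234 196/ 31 185/ 32 154/ 29 112/ 19  82/ 15  81/ 14  76/ 15  81/ 14  78/ 13
235 196/ 31 188/ 30 156/ 27 111/ 18  86/ 15  84/ 12  86/ 12  85/ 12  84/ 13
216 226 231
225 226 231
235 225 231
245 225 231
255 225 230
265 224 230
275 225 230
285 224 229
```

>>> jog_arm:
  increments:
    - [[-0.01, 0, 0.03, 0, 0, 0, -1], [0, 0, 0.02, 0, 0, 0, -1], [0, 0, 0, 0, 0, 0, -1], [0, 0, 0, 0, 0, 0, -1], [0, 0, 0, 0, 0, 0, -1]]

```text
time: 10.65
tool_pos: [0.588, 0.0447, 0.1313]
tcp_rot: [3.139, 0.121, 0.001]
wrist_force: [-1.3, -0.5, 1.6]
width: 0.08
grip_force: 99.2
```

>>> jog_arm:
  increments:
    - [[-0.015, 0, 0, 0, 0, 0, -1], [0, 0, 0, 0, 0, 0, -1], [-0.015, 0, 0, 0, 0, 0, -1], [0, 0, 0, 0, 0, 0, -1], [0, 0, 0, 0, 0, 0, -1]]

```text
time: 11.07
tool_pos: [0.5869, 0.0446, 0.1311]
tcp_rot: [-3.139, -0.121, -0.0]
wrist_force: [-2.1, 0.7, 2.1]
width: 0.081
grip_force: 99.2
```

```bash
python3 s.py|grep -vE "^(22|23[0-5]|2[4-8])"; python3 -c "
from h import *
print(read_state()['wrist_force'],read_state()['torque'])"
```

```text
[ 84.2925283  -41.99554342] 131.1415677243923 tip X,Zbot 52.292528304567554 14.4415677243923 [-2.05248652  0.67648933  2.05248054] [-0.03483095  0.26850643  0.03779227]
pred heel [[210.81195609 229.79603184]] bar0 [[210.62208308 229.20927217]] tip [[328.47926422 224.78054758]]
216 226 232
[-1.48513147  0.13643969  1.11718943] [-0.03816918  0.21433533 -0.00088964]
```

>>> jog_arm:
  increments:
    - [[-0.012, 0, 0.01, 0, 0, 0, -1], [0, 0, 0, 0, 0, 0, -1], [-0.012, 0, 0, 0, 0, 0, -1], [0, 0, 0, 0, 0, 0, -1], [0, 0, 0, 0, 0, 0, -1]]

```text
time: 11.53
tool_pos: [0.586, 0.0446, 0.1307]
tcp_rot: [-3.139, -0.121, 0.0]
wrist_force: [-1.0, 0.5, 1.4]
width: 0.081
grip_force: 99.2
```

>>> jog_arm:
  increments:
    - [[-0.012, 0, 0.01, 0, 0, 0, -1], [0, 0, 0, 0, 0, 0, -1], [-0.012, 0, 0, 0, 0, 0, -1], [0, 0, 0, 0, 0, 0, -1], [0, 0, 0, 0, 0, 0, -1]]

```text
time: 11.95
tool_pos: [0.5857, 0.0445, 0.1307]
tcp_rot: [-3.139, -0.121, -0.001]
wrist_force: [-1.2, 0.7, 3.7]
width: 0.082
grip_force: 99.4
```

```bash
python3 s.py
```

```text
[ 83.09700163 -41.98299219] 130.7327998972696 tip X,Zbot 51.09700163026611 14.032799897269584 [-1.23626639  0.67980178  3.68788462] [0.00569441 0.12363123 0.05322962]
pred heel [[210.22311659 229.99294247]] bar0 [[210.62208308 229.20927217]] tip [[327.89806826 224.97333395]]
222 200/ 29 196/ 31 187/ 34 162/ 31 125/ 23  91/ 14  79/ 11  72/ 13  76/ 12
223 195/ 32 195/ 31 185/ 34 159/ 28 117/ 21  86/ 15  80/ 13  76/ 12  76/ 12
224 194/ 32 196/ 31 183/ 35 156/ 28 116/ 21  87/ 16  80/ 12  81/ 17  82/ 16
225 196/ 31 193/ 33 184/ 34 152/ 34 111/ 32  87/ 31  83/ 34  83/ 34  80/ 35
226 195/ 32 190/ 34 182/ 39 147/ 47 112/ 58  87/ 68  85/ 69  87/ 71  84/ 71
227 194/ 32 192/ 34 182/ 40 149/ 57 113/ 79  91/ 95  88/100  87/101  86/101
228 197/ 29 190/ 34 180/ 41 149/ 61 109/ 89  90/104  89/110  90/110  89/107
229 195/ 32 192/ 33 180/ 39 147/ 58 107/ 86  85/103  86/106  87/104  84/106
230 193/ 32 192/ 32 174/ 41 142/ 58 103/ 82  84/ 96  82/ 99  80/100  79/100
231 192/ 33 186/ 35 166/ 40 133/ 54  96/ 76  81/ 87  79/ 90  78/ 89  79/ 87
232 192/ 34 189/ 32 162/ 35 120/ 45  93/ 59  78/ 64  75/ 64  74/ 67  72/ 66
233 193/ 33 185/ 34 159/ 31 116/ 30  85/ 33  76/ 32  78/ 32  74/ 32  78/ 30
234 195/ 31 186/ 32 154/ 30 115/ 21  84/ 18  80/ 16  79/ 16  79/ 14  80/ 14
235 197/ 30 186/ 32 152/ 26 113/ 19  85/ 15  83/ 13  84/ 12  82/ 13  84/ 13
216 226 232
225 226 231
235 226 231
245 226 231
255 225 231
265 225 230
275 225 230
285 225 230
```

>>> jog_arm:
  increments:
    - [[-0.015, 0, 0, 0, 0, 0, -1], [0, 0, 0, 0, 0, 0, -1], [0, 0, 0, 0, 0, 0, -1], [0, 0, 0, 0, 0, 0, -1], [0, 0, 0, 0, 0, 0, -1]]

```text
time: 12.42
tool_pos: [0.5855, 0.0445, 0.1307]
tcp_rot: [-3.139, -0.121, -0.002]
wrist_force: [1.6, 0.7, 2.7]
width: 0.082
grip_force: 99.3
```

>>> jog_arm:
  increments:
    - [[-0.015, 0, 0, 0, 0, 0, -1], [0, 0, 0, 0, 0, 0, -1], [0, 0, 0, 0, 0, 0, -1], [0, 0, 0, 0, 0, 0, -1], [0, 0, 0, 0, 0, 0, -1]]

```text
time: 12.83
tool_pos: [0.5854, 0.0445, 0.1309]
tcp_rot: [-3.139, -0.121, -0.003]
wrist_force: [5.3, 0.6, 2.0]
width: 0.078
grip_force: 99.2
```

>>> jog_arm:
  increments:
    - [[-0.015, 0, 0, 0, 0, 0, -1], [0, 0, 0, 0, 0, 0, -1], [0, 0, 0, 0, 0, 0, -1], [0, 0, 0, 0, 0, 0, -1], [0, 0, 0, 0, 0, 0, -1]]

```text
time: 13.25
tool_pos: [0.5853, 0.0445, 0.131]
tcp_rot: [-3.139, -0.121, -0.005]
wrist_force: [6.3, 1.2, 2.3]
width: 0.084
grip_force: 99.2
```

The wrist force has reversed to +6 N, so the heel is against the bar. I'll release gently.

>>> jog_arm:
  increments:
    - [[0.01, 0, 0, 0, 0, 0, -1], [0, 0, 0, 0, 0, 0, -0.8], [0, 0, 0, 0, 0, 0, -0.7], [0, 0, 0, 0, 0, 0, -0.6], [0, 0, 0, 0, 0, 0, -0.55]]

```text
time: 13.67
tool_pos: [0.5825, 0.0443, 0.1292]
tcp_rot: [3.139, 0.121, -0.007]
wrist_force: [-0.6, -0.1, 0.3]
width: 0.228
grip_force: 0.0
```

```bash
python3 s.py | grep -vE "^23[3-5]|^22[2-4]"; python3 -c "
from h import *
st=read_state();p,d=viewer.read_camera('wrist');cv2.imwrite('pics/w7.png',p)"
```

```text
[ 79.86720454 -41.95346137] 129.17088127209348 tip X,Zbot 47.86720454073878 12.470881272093479 [-0.5553968  -0.1007177   0.26827935] [-0.00510125 -0.05204653 -0.0078652 ]
pred heel [[208.64259409 230.72897048]] bar0 [[210.62208308 229.20927217]] tip [[326.31618109 225.69464295]]
225 195/ 32 193/ 32 185/ 34 150/ 32 110/ 31  87/ 32  85/ 32  83/ 34  79/ 37
226 193/ 33 193/ 32 182/ 38 149/ 46 108/ 58  86/ 67  84/ 70  81/ 73  83/ 74
227 195/ 31 192/ 33 180/ 41 146/ 59 110/ 81  91/ 95  87/101  89/101  86/101
228 197/ 30 190/ 35 175/ 45 144/ 63 108/ 90  90/105  85/111  90/108  89/109
229 195/ 32 190/ 34 176/ 42 139/ 63 105/ 87  88/102  86/106  85/106  83/105
230 195/ 31 192/ 33 172/ 44 140/ 58 101/ 85  84/ 97  79/101  81/100  81/ 98
231 195/ 31 187/ 34 168/ 40 130/ 55  95/ 75  80/ 89  79/ 90  75/ 92  76/ 90
232 192/ 34 186/ 35 164/ 36 123/ 42  91/ 56  76/ 65  76/ 65  78/ 64  77/ 64
216 226 232
225 226 231
245 226 231
255 225 231
265 225 230
275 225 230
285 226 228
```

The strip stayed put after release. Raising the gripper straight up, then measuring the dial.

>>> jog_arm:
  increments:
    - [[0.1, 0, -0.3, 0, 0, 0, -0.55], [0, 0, -0.8, 0, 0, 0, -0.55], [0, 0, -0.9, 0, 0, 0, -0.55], [0, 0, -0.9, 0, 0, 0, -0.55], [0, 0, 0, 0, 0, 0, -0.55]]

```text
time: 14.18
tool_pos: [0.5909, 0.0448, 0.2247]
tcp_rot: [3.139, 0.121, 0.017]
wrist_force: [0.4, 0.5, 1.1]
width: 0.229
grip_force: 0.0
```

>>> jog_arm:
  increments:
    - [[-0.7, 0, 0, 0, 0, 0, -0.55], [-0.7, 0, 0, 0, 0, 0, -0.55], [-0.7, 0, 0, 0, 0, 0, -0.55], [0, 0, 0, 0, 0, 0, -0.55], [0, 0, 0, 0, 0, 0, -0.55]]

```text
time: 14.6
tool_pos: [0.5237, 0.0398, 0.2176]
tcp_rot: [-3.139, -0.121, 0.0]
wrist_force: [-0.3, 0.1, -0.2]
width: 0.225
grip_force: 0.0
```

Run:
```python
from h import *
st=read_state();p,d=viewer.read_camera('wrist');q,_=viewer.read_camera('side')
print(st['q'],inU(st['tool_pos']),st['tool_pos'][2],st['wrist_force'],st['width'])
w=lambda x,y,z:np.r_[U(x,y),z/1000]
print('dial axis px',proj('wrist',[w(58,30,85),w(58,30,63)],st),'mark',proj('wrist',w(58+30*np.cos(.5),30-30*np.sin(.5),55),st))
np.save('w8st.npy',np.r_[st['tool_pos'],st['tcp_rot']]);cv2.imwrite('pics/w8.png',p)
cv2.imwrite('pics/w8c.png',np.hstack([p[0:400,40:440],cv2.resize(q[135:275,190:340],(400,400))]))
```

```text
[2.84179974e-02 5.30309252e-02 2.01304533e+00 1.05816803e-05
 1.07557862e+00 1.52244378e+00] [ 20.94496678 -41.93132181] 0.21764607326958357 [-0.34022579  0.11421646 -0.18808022] 0.22540669098576976
dial axis px [[168.9736492  172.71008802]
 [179.09072293 166.79141551]] mark [[199.08716742 128.25673228]]
```

View pics/w8c.png

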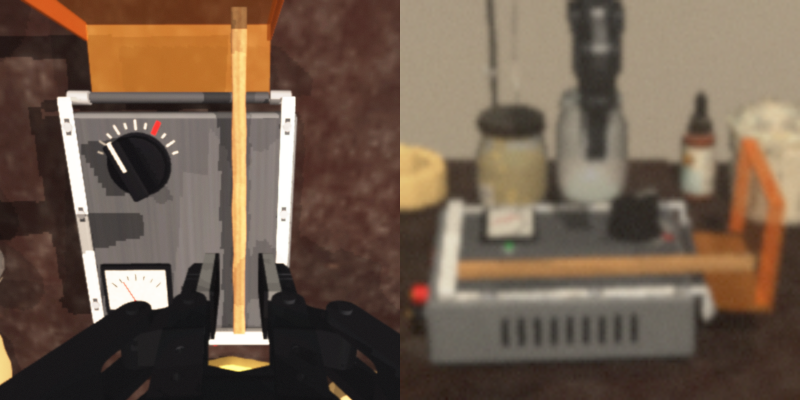

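The strip lies flat from the bar (238,332) to the guard's inside (238,10), and the guard stands open. The dial's white line runs from (107,143) to (124,170), and the red mark is at (155,127).

Run:
```python
from h import *
v=np.load('w8st.npy');st={'tool_pos':v[:3],'tcp_rot':v[3:]}
p=cv2.imread('pics/w8.png');h=cv2.cvtColor(p,cv2.COLOR_BGR2HSV)
m=cv2.inRange(h,(0,150,120),(6,255,255));m[:110]=0;m[145:]=0;m[:,:180]=0;m[:,220:]=0
ys,xs=np.nonzero(m);r=inU(ray('wrist',np.c_[xs,ys],.055,st));print('red',len(xs),xs.mean(),ys.mean(),r.mean(0))
m=cv2.inRange(h,(0,0,190),(180,60,255));m2=m*0;m2[135:180,140:175]=m[135:180,140:175]
n,l,s,c=cv2.connectedComponentsWithStats(m2);print(s[1:],c[1:])
k=1+np.argmax(s[1:,4]);ys,xs=np.nonzero(l==k);W=inU(ray('wrist',np.c_[xs,ys],.085,st));mu=W.mean(0);u=np.linalg.svd(W-mu)[2][0]; u*=np.sign(u[0]);e=(W-mu)@u
th=-np.arctan2(u[1],u[0]);print('line',mu+u*e.min(),mu+u*e.max(),'angle',th,np.degrees(th))
rr=r.mean(0)-[58,30];print('red bearing cw',-np.arctan2(rr[1],rr[0]),np.hypot(*rr))
gou(58,30,190,YAW-np.degrees(th))
```

```text
red 79 195.34177215189874 127.51898734177215 [84.83072248 18.25927232]
[[147 135   5   4  12]
 [141 142   1   1   1]
 [143 143   1   1   1]
 [146 142  20  31 149]
 [140 152   2   2   2]] [[149.33333333 136.08333333]
 [141.         142.        ]
 [143.         143.        ]
 [155.70469799 156.72483221]
 [140.5        152.5       ]]
line [58.62166702 32.85174224] [77.40922577 41.66840116] angle -0.4387724497069833 -25.13980953482632
red bearing cw 0.4124819707548191 29.287068049586125
rot units (tool) [ 4.00e-03 -1.40e-02 -4.19e+00] yaw now 4.4 shift units [ 2.091 -1.671  0.936]
```

```bash
python3 -c "
from h import *
gou(58.4,32.6,144,29.5)"
```

```text
rot units (tool) [ 4.000e-03 -1.400e-02 -4.183e+00] yaw now 4.4 shift units [ 2.138 -1.745  2.47 ]
```

>>> jog_arm:
  increments:
    - [[0, 0, 0, 0, 0, -0.9, -0.35], [0, 0, 0, 0, 0, -0.9, -0.35], [0, 0, 0, 0, 0, -0.9, -0.35], [0, 0, 0, 0, 0, -0.9, -0.35], [0, 0, 0, 0, 0, -0.58, -0.35]]

```text
time: 15.12
tool_pos: [0.5257, 0.0399, 0.2177]
tcp_rot: [3.036, 0.806, 0.001]
wrist_force: [0.5, -0.1, -0.1]
width: 0.325
grip_force: 0.0
```

```bash
python3 -c "
from h import *
gou(58.4,32.6,144,29.5)"
```

```text
rot units (tool) [ 0.003 -0.006  0.039] yaw now 29.74 shift units [ 2.124 -1.751  2.457]
```

>>> jog_arm:
  increments:
    - [[0.7, -0.58, 0, 0, 0, 0, -0.35], [0.7, -0.58, 0, 0, 0, 0, -0.35], [0.72, -0.59, 0, 0, 0, 0, -0.35], [0, 0, 0, 0, 0, 0, -0.35], [0, 0, 0, 0, 0, 0, -0.35]]

```text
time: 15.53
tool_pos: [0.5553, 0.1181, 0.2175]
tcp_rot: [3.037, 0.803, 0.001]
wrist_force: [0.3, -1.4, 0.3]
width: 0.327
grip_force: 0.0
```

Run:
```python
from h import *
gou(58.4,32.6,144,29.5)
st=read_state();p,d=viewer.read_camera('wrist');cv2.imwrite('pics/w9.png',p)
h=cv2.cvtColor(p,cv2.COLOR_BGR2HSV);m=cv2.inRange(h,(0,0,170),(180,70,255))
c=proj('wrist',np.r_[U(58.4,32.6),.085],st)[0];a=np.radians(YAW+25);e=proj('wrist',np.r_[U(58.4+20*np.cos(.439),32.6+20*np.sin(.439)),.085],st)[0];print(c,e)
x0,y0=int(e[0]),int(min(c[1],e[1]));m2=m*0;m2[y0-10:y0+60,x0-20:x0+20]=m[y0-10:y0+60,x0-20:x0+20]
n,l,s,cc=cv2.connectedComponentsWithStats(m2);print(s[1:][s[1:,4]>15])
k=1+np.argmax(s[1:,4]);ys,xs=np.nonzero(l==k);W=inU(ray('wrist',np.c_[xs,ys],.085,st));mu=W.mean(0);u=np.linalg.svd(W-mu)[2][0]; u*=np.sign(u[0]);e=(W-mu)@u
print('line',mu+u*e.min(),mu+u*e.max(),'angle',-np.arctan2(u[1],u[0]))
```

```text
rot units (tool) [ 0.003 -0.004  0.019] yaw now 29.61 shift units [-0.018  0.032  2.451]
[280.84883118 227.5342633 ] [280.94723506 199.43836717]
[[280 193   4  36 134]]
line [58.27911241 32.04837109] [80.6627773  42.66631225] angle -0.44292696827220945
```

>>> jog_arm:
  increments:
    - [[0, 0.02, 0.6, 0, 0, 0, -0.35], [0, 0.01, 0.8, 0, 0, 0, -0.35], [0, 0, 0.7, 0, 0, 0, -0.35], [0, 0, 0.34, 0, 0, 0, -0.35], [0, 0, 0, 0, 0, 0, -0.35]]

```text
time: 16.0
tool_pos: [0.5523, 0.1148, 0.1412]
tcp_rot: [-3.038, -0.798, 0.01]
wrist_force: [-1.2, 0.3, -0.1]
width: 0.324
grip_force: 0.0
```

>>> jog_arm:
  increments:
    - [[0, 0, 0, 0, 0, 0, -0.6], [0, 0, 0, 0, 0, 0, -1], [0, 0, 0, 0, 0, 0, -1], [0, 0, 0, 0, 0, 0, -1], [0, 0, 0, 0, 0, 0, -1]]
  force: 40

```text
time: 16.42
tool_pos: [0.555, 0.1156, 0.1451]
tcp_rot: [3.037, 0.799, 0.002]
wrist_force: [-0.4, -3.6, -1.5]
width: 0.126
grip_force: 43.6
```

```bash
python3 -c "
from h import *
gou(58.4,32.6,144,29.5);print(inU(read_state()['tool_pos']),read_state()['torque'])"
```

```text
rot units (tool) [ 0.013 -0.008 -0.001] yaw now 29.49 shift units [ 0.034 -0.036  0.037]
[57.94134701 31.20903847] [-0.62247818  0.00392373  0.04930969]
```

>>> jog_arm:
  increments:
    - [[0, 0, 0, 0, 0, 0.4, -1], [0, 0, 0, 0, 0, 0.75, -1], [0, 0, 0, 0, 0, 0.75, -1], [0, 0, 0, 0, 0, 0.75, -1], [0, 0, 0, 0, 0, 0.75, -1]]

```text
time: 16.83
tool_pos: [0.5549, 0.1157, 0.1451]
tcp_rot: [3.132, 0.243, 0.002]
wrist_force: [0.5, -3.1, -0.8]
width: 0.126
grip_force: 43.7
```

>>> jog_arm:
  increments:
    - [[0, 0, 0, 0, 0, 0.75, -1], [0, 0, 0, 0, 0, 0.75, -1], [0, 0, 0, 0, 0, 0.75, -1], [0, 0, 0, 0, 0, 0.75, -1], [0, 0, 0, 0, 0, 0.75, -1]]

```text
time: 17.25
tool_pos: [0.555, 0.1159, 0.1451]
tcp_rot: [3.119, -0.373, 0.002]
wrist_force: [0.4, -2.3, -3.1]
width: 0.127
grip_force: 43.6
```

>>> jog_arm:
  increments:
    - [[0, 0, 0, 0, 0, 0.75, -1], [0, 0, 0, 0, 0, 0.75, -1], [0, 0, 0, 0, 0, 0.31, -1], [0, 0, 0, 0, 0, 0, -1], [0, 0, 0, 0, 0, 0, -1]]

```text
time: 17.67
tool_pos: [0.555, 0.116, 0.1451]
tcp_rot: [-3.071, 0.659, -0.002]
wrist_force: [-0.7, -3.2, 0.2]
width: 0.131
grip_force: 43.8
```

```bash
cat > dl.py <<'E'
from h import *
gou(58.4,32.6,144,-24.25)
st=read_state();print(st['torque'],st['wrist_force'],inU(st['tool_pos']));p,d=viewer.read_camera('wrist');cv2.imwrite('pics/w10.png',p)
h=cv2.cvtColor(p,cv2.COLOR_BGR2HSV)
P=lambda r,b,z:proj('wrist',np.r_[U(58.4+r*np.cos(b),32.6-r*np.sin(b)),z],st)[0]
e=P(15,.5,.085);R=P(30,.5,.055);print(e,R)
def comp(m,c,w):
    c=c.astype(int);m2=m*0;sl=np.s_[max(c[1]-w,0):c[1]+w,c[0]-w:c[0]+w];m2[sl]=m[sl];n,l,s,_=cv2.connectedComponentsWithStats(m2)
    k=1+np.argmax(s[1:,4]);ys,xs=np.nonzero(l==k);return np.c_[xs,ys]
try:
    L=comp(cv2.inRange(h,(0,0,160),(180,70,255)),e,18);W=inU(ray('wrist',L,.085,st));mu=W.mean(0);u=np.linalg.svd(W-mu)[2][0];u*=np.sign(u[0]);s=(W-mu)@u
    print(len(L),L.min(0),L.max(0),'line',mu+u*s.min(),mu+u*s.max(),'angle',-np.arctan2(u[1],u[0]))
    m=cv2.inRange(h,(0,150,100),(7,255,255))|cv2.inRange(h,(174,150,100),(180,255,255))
    L=comp(m,R,20);r=inU(ray('wrist',L,.055,st)).mean(0);print('red',len(L),L.mean(0),r,'bearing',-np.arctan2(r[1]-32.6,r[0]-58.4),'line end->',)
except Exception as x: print(x)
E
python3 dl.py
```

```text
rot units (tool) [-0.005 -0.012  0.005] yaw now -24.22 shift units [-0.004 -0.034  0.036]
[-0.46290795 -0.05342454 -0.01089584] [-0.65638739 -3.21183489  0.17486894] [58.01636393 31.63728478]
[277.71725339 251.35511097] [277.90457705 201.12166105]
206 [276 233] [281 268] line [64.03402585 29.11367843] [79.22303619 20.82606204] angle 0.49948379539068766
red 130 [278.97692308 201.06923077] [84.46794246 17.71344654] bearing 0.5188738427200861 line end->
```

The line is at 0.50 rad, in the same image column as the red mark. Releasing and rising clear.

>>> jog_arm:
  increments:
    - [[0, 0, 0, 0, 0, 0, -0.7], [0, 0, 0, 0, 0, 0, -0.5], [0, 0, 0, 0, 0, 0, -0.35], [0, 0, 0, 0, 0, 0, -0.35], [0, 0, -0.3, 0, 0, 0, -0.35]]

```text
time: 18.13
tool_pos: [0.5531, 0.1161, 0.1518]
tcp_rot: [3.07, -0.66, -0.005]
wrist_force: [-0.1, -0.1, -0.0]
width: 0.324
grip_force: 0.0
```

>>> jog_arm:
  increments:
    - [[0, 0, -0.6, 0, 0, 0, -0.35], [0, 0, -0.8, 0, 0, 0, -0.35], [0, 0, -0.8, 0, 0, 0, -0.35], [0, 0, 0, 0, 0, 0, -0.35], [0, 0, 0, 0, 0, 0, -0.35]]

```text
time: 18.55
tool_pos: [0.556, 0.1164, 0.2221]
tcp_rot: [-3.069, 0.66, -0.007]
wrist_force: [-0.2, -0.2, 0.1]
width: 0.322
grip_force: 0.0
```

```bash
python3 dl.py; python3 s.py | tail -22
python3 - <<'E'
from h import *
q=cv2.imread('pics/sx.png').astype(int);D=q[...,2]-q[...,0]
ys,xs=np.nonzero((D[170:260,290:370]>110));print(len(xs),xs.min()+290,xs.max()+290,ys.min()+170,ys.max()+170)
E
```

```text
rot units (tool) [-0.028 -0.04  -0.003] yaw now -24.27 shift units [-0.028 -0.009  2.605]
[-0.00283603 -0.04095433  0.00882731] [-0.21108327 -0.18122398  0.11575683] [58.99194994 31.95635948]
[279.65656962 204.67550444] [279.66937842 174.56888854]
148 [278 190] [282 221] line [61.04635101 30.89619096] [80.50333362 20.19781652] angle 0.5027261681687965
red 66 [280.  174.5] [84.64411929 17.97597829] bearing 0.5083774462776393 line end->
222 198/ 29 196/ 30 185/ 35 162/ 30 125/ 22  92/ 15  83/ 12  80/ 13  82/ 12
223 193/ 33 193/ 33 186/ 33 156/ 30 115/ 22  89/ 16  77/ 13  77/ 13  81/ 12
224 197/ 31 192/ 32 181/ 34 151/ 30 109/ 21  87/ 16  80/ 15  81/ 16  80/ 15
225 190/ 34 192/ 33 182/ 33 148/ 30 107/ 31  85/ 31  79/ 31  79/ 30  81/ 29
226 194/ 31 191/ 33 181/ 36 150/ 40 106/ 52  85/ 63  81/ 64  79/ 64  77/ 63
227 189/ 34 183/ 36 176/ 39 143/ 52 105/ 75  81/ 90  82/ 93  81/ 93  79/ 90
228 179/ 33 178/ 35 166/ 43 134/ 59  99/ 85  87/ 98  86/102  83/103  83/102
229 165/ 34 166/ 33 152/ 42 126/ 61  97/ 86  83/100  81/104  83/103  78/103
230 164/ 32 159/ 32 146/ 39 120/ 61  91/ 86  80/ 97  82/ 97  75/101  77/ 98
231 164/ 32 159/ 31 138/ 38 111/ 56  87/ 79  77/ 89  76/ 90  77/ 90  74/ 93
232 164/ 32 154/ 30 136/ 33 109/ 41  81/ 59  76/ 63  71/ 66  71/ 67  76/ 63
233 163/ 29 155/ 29 135/ 27 100/ 27  74/ 33  71/ 33  69/ 32  68/ 32  67/ 35
234 163/ 32 158/ 31 129/ 26  94/ 20  76/ 14  71/ 14  68/ 12  66/ 16  71/ 13
235 168/ 29 159/ 26 129/ 22  94/ 15  72/ 12  74/ 10  73/  9  72/ 12  71/ 12
216 226 232
225 226 231
235 226 231
245 226 231
255 226 231
265 225 230
275 225 230
285 224 230
378 315 333 184 241
```

The strip is seated, the guard is propped open, and the dial line measures 0.503 with the robot clear. Handing in.

```bash
python3 -c "
from workcell import bot
print(bot.finish_job())"
```

```text
the job is handed in; nothing more can be done
None
```

The job is handed in: the guard is propped open by the strip jammed flat between the heel bar and the guard's inside, and the dial's white line measured 0.503 rad against the red mark at 0.50; the hand-in returned no verdict.

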